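Draw out the puzzle magnifier and hold it

ROBOT

A 6-joint arm with a two-finger parallel gripper is mounted at the origin on the work surface. World frame = base frame: x ahead of the robot, y to its left, z up, the work surface at z = 0. Lengths are in m, angles in rad, forces in N, time in s.
With the tool pointing down it reaches from about 0.35 to 0.8 m from the base axis. Payload 7.3 kg.
Tool frame: the origin (TCP) lies between the finger pads; the fingertips stand 25 mm ahead of it and the grasp point (between the pads) lies 6 mm ahead of it (r.tip_extent is the distance from the TCP to the fingertips, in m); z points along the fingers, y is the direction in which the jaws open and shut (so a half turn about z gives the same grasp; the last joint's range is limited). The gripper opens to 85 mm and grips with 20 to 120 N. Pads are 22 mm wide; open, the fingers measure 114 mm over their backs; the gripper's body (76 mm by 85 mm) begins 54 mm behind the grasp point. The pads swing forward as they close: fully open they stand 13 mm farther back than shut.
Start: joints at [1.029, 0.342, 1.524, -0, 1.275, -0.146], TCP at [0.202, 0.484, 0.256] pointing down, gripper open.
Joint ranges: [-2.53, 2.53], [-0.77, 2.02], [0.04, 2.7], [-1, 4.14], [0.28, 2.66], [-3.11, 3.11]. Speed limits (rad/s): [2.57, 2.57, 3.14, 3.14, 3.14, 3.14].

INTERFACE

Orientations are given as a unit quaternion [x, y, z, w].
In Python, from workcell import r, command_gripper, optics gives the robot as it stands. The module is installed in compiled form; this text tells all that it offers. Calls block until the motion is done:
- r.reach(position, orientation): joint-space move of the TCP to a pose.
- r.move_straight(position, orientation=None, speed=0.15, max_force=None): straight line of the TCP; orientation=None keeps the orientation; speed is the mean speed in m/s. With max_force (N) it stops when the force on the tool has changed by that much, and returns True; else False.
- r.movej(angles): joint-space move.
- command_gripper(opening, force=None): finger opening in m; force is the grip in N (None keeps the last); returns when the fingers have stopped.
- r.hold(seconds).
- r.solve_ik(position, orientation): joint angles nearest the present ones, or None.
- r.read_state(): the state.
- optics.get_image(name): name is "scene" or "top" or "wrist"; returns (picture, depth): 420x560x3 uint8, red, green, blue; 420x560 float32, m along the optical axis (not along the pixel's ray), 0 where there is no reading.
- optics.camera_model(name): a dict with "K" (3x3 intrinsics, pixels), "k1" (the pictures are not rectified: a ray, as slopes to the right and down, at radius r is drawn at 1 + k1 r^2 times it, then the intrinsics apply), "R" (3x3) and "t" (3): a world point X has camera coordinates R X + t; the wrist camera has in their place "tool_from_camera" (4x4, takes a point from camera to tool coordinates, whose origin is the TCP and whose axes are the flange's). Camera axes: x right, y down, z forward; pixel columns grow to the right and rows downward; lengths in m; the calibration is good to about 2 mm. A picture is of the moment at which its call begins: read the wrist's pose just before it. camera_model takes no time and is no camera call.
A pose or a line that the arm cannot do raises r.PlanningError and nothing moves.
- r.finish_job(): hands the job in, once; it reports no verdict.
The state is a dict: "time_s": time; "joint_positions": joint angles; "dq": joint speeds; "tau": joint torques, N m; "eef_pos": TCP position; "eef_rot": TCP orientation; "contact_force": force on the tool from outside, world axes, zero at the start; "torque": the same for the moment, N m; "grip_width": finger opening in m.
Only numpy, scipy, OpenCV 4.12 (cv2) and the standard library are available. Lean on these libraries where they do the work, as an engineer would, in place of code of your own. Each camera call takes 0.05 s, during which the arm holds its last target.

TASK

The tin of puzzle pieces stands in the way of the telescopic magnifier: first move it onto the middle of the cork mat, upright, and let go of it. Then squeeze the magnifier's head so that its side button goes in, draw the magnifier straight out past its first stop to its second stop (the end of its travel), and finish still gripping it there, because a spring pulls it back. Leave the bell, the jar and the mug where they are.

Things in the scene. Friction and masses are not known exactly. Their poses are not given: they have to be found in the camera images.
- stand: Fixed wooden stand (block x = -10 to 50 mm, 54 mm wide, top at 88 mm) with a level brass tube (31 mm thick, axis 62 mm above the desk, x = -110 to 62 mm). Origin on the desk under the tube's axis. +x: the level direction in which the magnifier draws out; +y: the button's side; z up. A 4 mm thick, 180 mm wide plywood puzzle board lies at x = 95 to 395 mm.
- head (a point): Centre of the magnifier's head: dark wooden block on the telescope's rod, 44 mm long (stand x), 30 mm wide (stand y), 40 mm high, centre 62 mm above the desk, at stand x = 105 mm when home, y = 0. Moves with the telescope; axes as the stand's. A round brass button, 16 mm across, is in the middle of its +y side. Free on both sides and above.
- lens (a point): Centre of the flat, level lens in a round tortoiseshell rim, 86 mm across, 10 mm thick, 62 mm above the desk, 80 mm beyond the head's centre along stand x and fixed to it.
- catch (a joint): How far the brass button is in, m: 0 out (5 mm proud of the head's side), 0.005 flush. A spring pushes it out with 2.4 N, 6.4 N when flush. Gripping the head from above across its width (stand y), over the button, presses it flush. From 0.004 on the catch is free; else it holds the telescope within 3 mm of home and stops it again at the first stop.
- scope (a joint): How far the telescope is drawn out, m: 0 home, 0.061 first stop (the catch stops it there only if the button is not kept in), 0.120 second stop, a firm end. A spring pulls it home with 4 N at 0, 6.4 N at 0.120; let go at the second stop, it slips back to about 0.073, where the catch holds it.
- tin_mid (a point): Centre, half-way up, of the closed metal tin: 90 mm (its x) by 56 mm (its y) by 55 mm high, z up, 0.18 to 0.35 kg. At the start it stands on the puzzle board in front of the lens, its x axis within 0.35 rad of stand x.
- mat: Fixed flat cork mat, 160 mm (x) by 140 mm (y), 4 mm thick, on the desk on the robot's right. Origin at the centre of its underside, z up. Place and yaw vary.
- bell: Bystander: brass desk bell, 68 mm across, 49 mm high; origin under its centre.
- jar: Bystander: small jar with steel cap, 52 mm across, 70 mm high; origin under its centre.
- mug: Bystander: white mug, 76 mm across, 85 mm high, handle at its +y; origin under its centre.
Mind the look-alikes: they are no part of the job. Leave any pink look-alike of the part that bears tin_mid alone.

How it is judged:
By the outcome, as a careful person would: the job done as asked, in the order asked, and still so for the second after the job is handed in, while the arm keeps its last pose, push and grip.
It also fails if it takes over 51 s, if anything falls off the work surface, if the arm or the gripper's body presses on something with over 40 N, if the wrist force passes 120 N, or if a joint passes its speed limit or range.

## Working session

There is one attempt and no reset: what is moved stays moved. The work goes in short steps, each a Python script; the robot and the scene stay as the last script left them, time stands still between calls to the robot, and variables do not carry over. Pictures are saved under pics/ and viewed, and the job is handed in when it is done.

```bash
mkdir -p pics; cat > h.py <<'E'
import numpy as np, cv2
from workcell import r, command_gripper, optics
def save(n,im,f=1):
    im=cv2.cvtColor(im,cv2.COLOR_RGB2BGR)
    if f!=1: im=cv2.resize(im,None,fx=f,fy=f,interpolation=cv2.INTER_CUBIC)
    cv2.imwrite('pics/'+n+'.png',im)
def rays(name,uv,pose=None):
    """uv Nx2 -> origin, dirs (camera z=1) in world"""
    m=optics.camera_model(name); K=np.array(m['K']);k1=m['k1']
    D=np.array([k1,0,0,0.])
    n=cv2.undistortPoints(np.array(uv,float).reshape(-1,1,2),K,D).reshape(-1,2)
    d=np.c_[n,np.ones(len(n))]
    if name=='wrist':
        from scipy.spatial.transform import Rotation as Ro
        p,q=pose; T=np.array(m['tool_from_camera']); Rw=Ro.from_quat(q).as_matrix()
        return np.array(p)+Rw@T[:3,3], d@(Rw@T[:3,:3]).T
    R=np.array(m['R']);t=np.array(m['t'])
    return -R.T@t, d@R
def onplane(name,uv,z,pose=None):
    o,d=rays(name,uv,pose); s=(z-o[2])/d[:,2]; return o+d*s[:,None]
def proj(name,X):
    m=optics.camera_model(name)
    return cv2.projectPoints(np.array(X,float).reshape(-1,1,3),cv2.Rodrigues(np.array(m['R']))[0],np.array(m['t'],float),np.array(m['K']),np.array([m['k1'],0,0,0.]))[0].reshape(-1,2)
E
python3 - <<'E'
from h import *
for n in('scene','top','wrist'):
    im,d=optics.get_image(n); save(n+'0',im); np.savez(n+'0.npz',im=im,d=d)
    m=optics.camera_model(n); print(n,m)
s=r.read_state();print(s['time_s'],s['eef_pos'],s['eef_rot'],s['contact_force'],s['grip_width'],r.tip_extent)
E
```

```text
scene {'K': array([[464.76626979,   0.        , 279.04187147],
       [  0.        , 464.76626979, 206.53777132],
       [  0.        ,   0.        ,   1.        ]]), 'k1': -0.016286449984669413, 'R': array([[ 0.676935  ,  0.73589566,  0.01471697],
       [ 0.61561254, -0.55510262, -0.55935882],
       [-0.4034603 ,  0.38770952, -0.82879498]]), 't': array([-0.42449601, -0.26979025,  1.52653577])}
top {'K': array([[545.91757819,   0.        , 291.732592  ],
       [  0.        , 545.91757819, 210.27182359],
       [  0.        ,   0.        ,   1.        ]]), 'k1': -0.19523812134753454, 'R': array([[ 0.00834774, -0.99986884, -0.01387878],
       [-0.99862565, -0.0076176 , -0.05185347],
       [ 0.05174094,  0.01429257, -0.99855826]]), 't': array([0.04198645, 0.5336698 , 1.5009118 ])}
wrist {'K': array([[361.93240923,   0.        , 283.46495574],
       [  0.        , 361.93240923, 216.06221005],
       [  0.        ,   0.        ,   1.        ]]), 'k1': 0.0022989504428037426, 'tool_from_camera': array([[-7.87916365e-04, -9.64224234e-01, -2.65086790e-01,
         6.73756228e-02],
       [ 9.99999250e-01, -1.00833141e-03,  6.95401702e-04,
        -4.91086572e-04],
       [-9.37818509e-04, -2.65086043e-01,  9.64224305e-01,
        -1.17098873e-01],
       [ 0.00000000e+00,  0.00000000e+00,  0.00000000e+00,
         1.00000000e+00]])}
0.15 [0.20227266 0.48420039 0.25581176] [ 1.96607578e-01  9.80482107e-01 -5.19572155e-04 -1.67145128e-04] [0.9102677  0.08354108 0.24318946] 0.08539160914799769 0.025
```

View pics/top0.png

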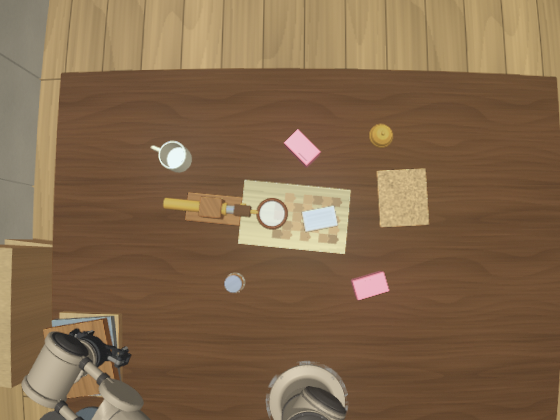

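View pics/scene0.png

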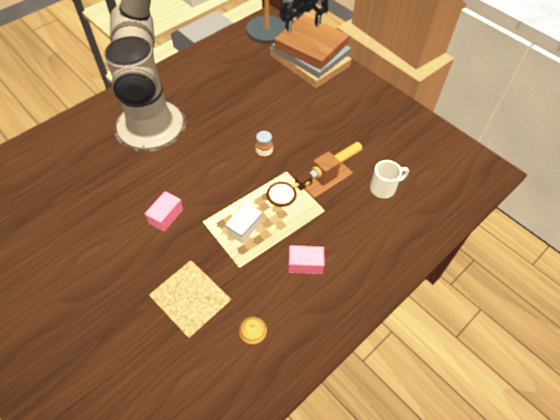

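View pics/wrist0.png

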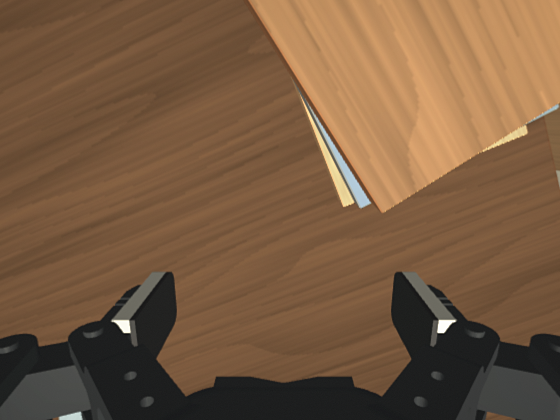

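The top view shows the tin (pale blue) at about (320,218), the magnifier head at (243,210), the lens at (272,213) and the mat at (403,197). There are two pink boxes at (302,147) and (371,286), both look-alikes. The tin meant is the pale metal one on the board in front of the lens. I'll check that in an enlarged crop and measure it.

```bash
python3 - <<'E'
from h import *
im=np.load('top0.npz')['im']; d=np.load('top0.npz')['d']
save('topcrop',im[120:300,155:445],2.75)
hsv=cv2.cvtColor(im,cv2.COLOR_RGB2HSV)
for n,(u,v) in dict(tin=(320,218),mat=(403,197),board=(255,232),block=(210,206),tube=(180,205),tube2=(229,209),head=(243,210),rod=(252,212),rim=(258,213),lens=(272,213),pink=(302,147)).items(): print(n,im[v,u],hsv[v,u],d[v,u])
E
```

```text
tin [208 219 225] [101  19 225] 1.4702048
mat [193 169 125] [ 19  90 193] 1.5247313
board [219 213 171] [ 26  56 219] 1.5186839
block [173 135  92] [ 16 119 173] 1.45123
tube [201 178 100] [ 23 128 201] 1.459516
tube2 [171 180 192] [107  28 192] 1.457266
head [123  93  67] [ 14 116 123] 1.4517882
rod [196 173  94] [ 23 133 196] 1.4622173
rim [148 105  65] [ 14 143 148] 1.463613
lens [223 227 216] [ 41  12 227] 1.4669011
pink [235 191 201] [173  48 235] 1.4815556
```

View pics/topcrop.png

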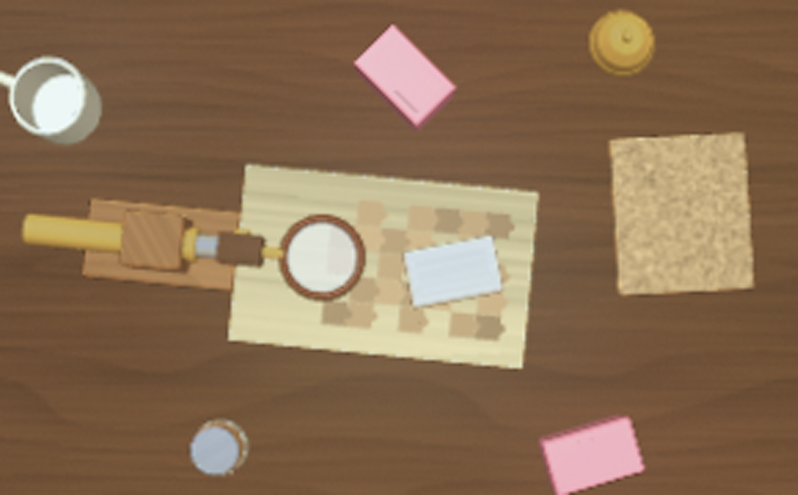

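The crop confirms it: the pale metallic box at crop (453,271) stands on the puzzle board in front of the lens, and the two pink boxes are off the board.

```bash
cat > meas.py <<'E'
from h import *
def comp(mask,seed):
    n,l=cv2.connectedComponents(mask.astype(np.uint8)); return (l==l[seed[1],seed[0]]).astype(np.uint8)
def rect(cam,m,z):
    c=max(cv2.findContours(m,cv2.RETR_EXTERNAL,cv2.CHAIN_APPROX_NONE)[0],key=cv2.contourArea).reshape(-1,2)
    P=onplane(cam,c,z)[:,:2]
    (cx,cy),(w,h),a=cv2.minAreaRect((P*1000).astype(np.float32))
    return np.array([cx,cy])/1000,(w,h),a
E
python3 - <<'E'
from meas import *
z=np.load('top0.npz'); im=z['im'];d=z['d']
hsv=cv2.cvtColor(im,cv2.COLOR_RGB2HSV).astype(int);H,S,V=hsv[...,0],hsv[...,1],hsv[...,2]
tin=comp((S<32)&(V>170)&(H>90),(320,218)); print('tin',tin.sum(),rect('top',tin,.059))
mat=comp((V>125)&(S>60),(403,197)); print('mat',mat.sum(),rect('top',cv2.morphologyEx(mat,cv2.MORPH_CLOSE,np.ones((5,5))),.004))
bd=((V>160)&(S<95)&(H>20)&(H<35)).astype(np.uint8); bd=cv2.morphologyEx(bd,cv2.MORPH_OPEN,np.ones((3,3))); bd=comp(bd>0,(255,232)); print('board',bd.sum(),rect('top',bd,.004))
rim=comp((H<18)&(S>100)&(V<170)&(im.sum(2)>0),(258,213)); print('rim',rim.sum())
lens=comp((S<32)&(V>195)&(H<90),(272,213)); ys,xs=np.nonzero(lens); print('lens',lens.sum(),onplane('top',[[xs.mean(),ys.mean()]],.062))
ys,xs=np.nonzero(comp((H<30)&(H>20)&(S>100)&(V>120),(180,205)));print('tube',len(xs),rect('top',comp((H<30)&(H>20)&(S>100)&(V>120),(180,205)),.062))
for n,(u,v) in dict(tin=(320,218),mat=(403,197),board=(255,232),block=(210,206),tube=(180,205),head=(243,210),lens=(272,213)).items():
    o,dr=rays('top',[[u,v]]); print(n,o+dr[0]*d[v,u])
v=im.copy()
for m,c in((tin,(0,0,255)),(mat,(255,0,0)),(bd,(0,255,0)),(lens,(255,0,255))):
    cv2.drawContours(v,cv2.findContours(m,0,1)[0],-1,c,1)
save('ov',v[120:300,155:445],2.75)
# scene tin crop
s=np.load('scene0.npz')['im']; save('scenecrop',s[120:320,140:420],2.8)
E
```

```text
tin 566 (array([ 0.51008701, -0.02866433]), (49.09061813354492, 83.49156951904297), 11.726030349731445)
mat 2887 (array([ 0.57303625, -0.2647782 ]), (162.1678924560547, 144.33778381347656), 3.288890838623047)
board 3831 (array([0.51696729, 0.04023836]), (300.13507080078125, 180.4972686767578), 84.9798355102539)
rim 214
lens 463 [[0.52218239 0.09982053 0.062     ]]
tube 310 (array([0.54641644, 0.34744513]), (99.64531707763672, 23.89320945739746), 84.42805480957031)
tin [ 0.51083712 -0.03071085  0.0567811 ]
mat [ 0.57376351 -0.26667555  0.00205908]
board [0.4722167  0.1481343  0.00879072]
block [0.53958423 0.26363297 0.08148582]
tube [0.54212263 0.34675227 0.07450909]
head [0.52968363 0.17513242 0.07914715]
lens [0.52306084 0.09853332 0.06257291]
```

View pics/ov.png

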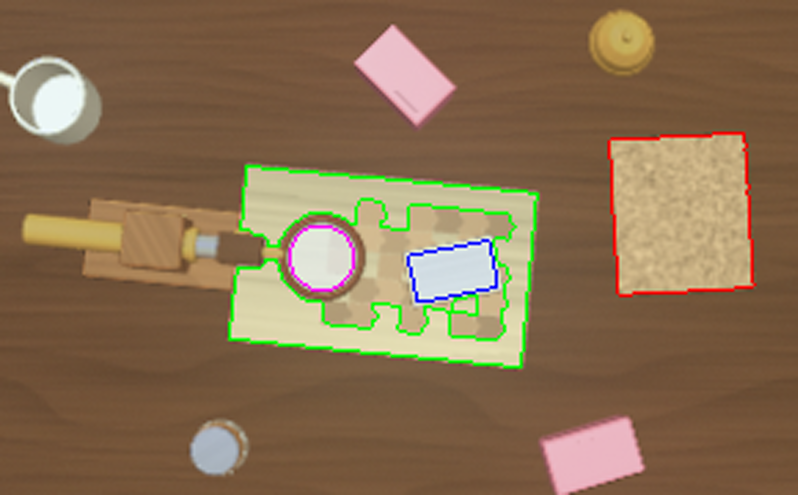

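View pics/scenecrop.png

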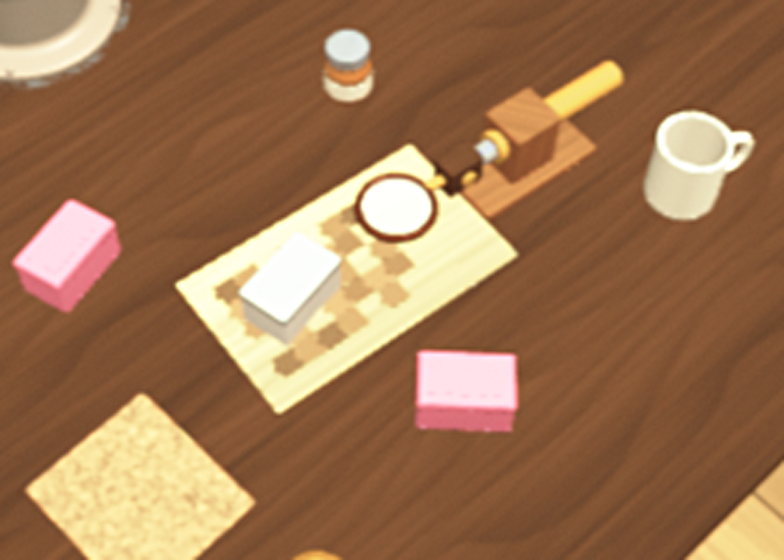

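```bash
cat >> h.py <<'E'
from scipy.spatial.transform import Rotation as Ro
def quat(c,s,flip=1):
    y=flip*np.array([c,s,0.]);y/=np.linalg.norm(y); z=np.array([0,0,-1.]);x=np.cross(y,z)
    return Ro.from_matrix(np.c_[x,y,z]).as_quat()
def st(m=''):
    s=r.read_state(); print(m,'t%.2f'%s['time_s'],np.round(s['eef_pos'],4),'F',np.round(s['contact_force'],1),'w%.4f'%s['grip_width']); return s
def best(p,a):
    o=[]
    for f in(1,-1):
        q=quat(np.cos(a),np.sin(a),f); j=r.solve_ik(p,q)
        if j is not None: o.append((abs(j[5]),f,q,np.round(j,2)))
    return o
E
python3 - <<'E'
from h import *
a=np.radians(11.73)
for p,an in(([.51,-.0287,.25],a),([.573,-.265,.25],a),([.529,.18,.25],np.radians(-5.02)),([.52,.06,.07],np.radians(-5.02))):
    for b in best(p,an): print(b[1],b[3])
E
```

```text
1 [-0.21  0.32  1.57 -0.    1.25 -0.41]
-1 [-0.21  0.32  1.57 -0.    1.25  2.73]
1 [-0.55  0.55  1.21 -0.    1.38 -0.76]
-1 [-0.55  0.55  1.21 -0.    1.38  2.38]
1 [ 0.19  0.41  1.44 -0.    1.29  0.28]
-1 [ 0.19  0.41  1.44 -0.    1.29 -2.86]
1 [-0.03  0.56  1.75 -0.    0.82  0.06]
-1 [-0.03  0.56  1.75 -0.    0.82 -3.09]
```

```bash
python3 - <<'E'
from h import *
a=np.radians(11.73)
r.reach([.51,-.0287,.24],quat(np.cos(a),np.sin(a)))
s=st('hover'); im,d=optics.get_image('wrist'); save('wtin',im); np.savez('wtin.npz',im=im,d=d,p=s['eef_pos'],q=s['eef_rot'])
E
```

```text
hover t2.29 [ 0.51   -0.0279  0.24  ] F [ 0.4 -0.2 -0.4] w0.0853
```

View pics/wtin.png

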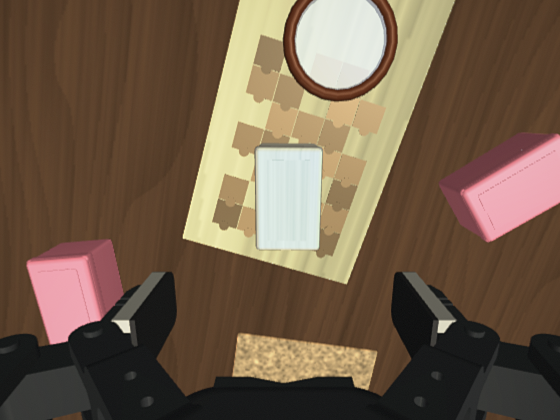

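The wrist view shows the tin lid at about u 257–322, v 147–249, square to the jaws. I'll refine its pose from this.

```bash
python3 - <<'E'
from meas import *
z=np.load('wtin.npz'); im=z['im'];pose=(z['p'],z['q'])
hsv=cv2.cvtColor(im,cv2.COLOR_RGB2HSV).astype(int);H,S,V=hsv[...,0],hsv[...,1],hsv[...,2]
print(hsv[200,290],hsv[200,259],hsv[148,290],hsv[247,290])
m=comp((S<40)&(V>140),(289,200)); ys,xs=np.nonzero(m); print(m.sum(),xs.min(),xs.max(),ys.min(),ys.max())
c=max(cv2.findContours(m,0,1)[0],key=cv2.contourArea).reshape(-1,2)
P=onplane('wrist',c,.059,pose)[:,:2]; print(cv2.minAreaRect((P*1000).astype(np.float32)))
E
```

```text
[ 79  16 228] [ 74  12 229] [ 31  36 199] [ 74  12 231]
6586 255 322 147 249
((513.4492797851562, -27.84030532836914), (54.7137451171875, 88.13362884521484), 11.354230880737305)
```

```bash
python3 - <<'E'
from h import *
a=np.radians(11.5);q=quat(np.cos(a),np.sin(a))
x,y=.5122,-.0280
r.move_straight([x,y,.12],q,speed=.25)
print(r.move_straight([x,y,.044],q,speed=.12,max_force=12)); st('down')
command_gripper(.045,40); st('grip')
r.move_straight([x,y,.15],q,speed=.15); st('lift')
im,d=optics.get_image('wrist'); save('wlift',im)
E
```

```text
False
down t3.76 [ 0.5129 -0.0281  0.0449] F [-0.2  0.7  0.8] w0.0854
grip t4.14 [ 0.5129 -0.0281  0.0449] F [-0.8  0.8  6.2] w0.0559
lift t5.00 [ 0.5115 -0.0278  0.149 ] F [-0.2 -0.4 -2. ] w0.0555
```

View pics/wlift.png

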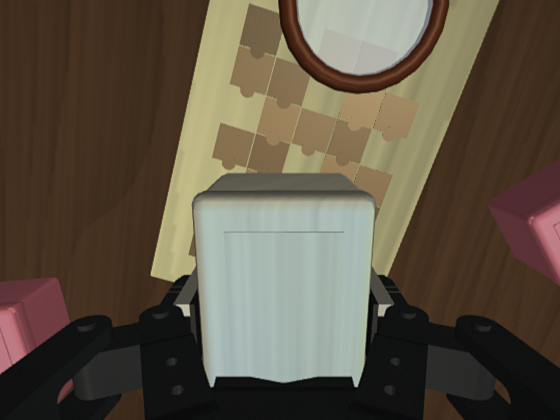

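The tin is gripped squarely (width 55.5 mm) and level. Next I carry it to the mat.

```bash
python3 - <<'E'
from h import *
a=np.radians(3.3);q=quat(np.cos(a),np.sin(a))
x,y=.5738,-.2650
r.move_straight([x,y,.15],q,speed=.2); st('over')
r.move_straight([x,y,.06],speed=.15)
print(r.move_straight([x,y,.041],speed=.03,max_force=6)); st('down')
command_gripper(.085,40); st('open')
r.move_straight([x,y,.2],speed=.2); s=st('up')
im,d=optics.get_image('wrist'); save('wmat',im); np.savez('wmat.npz',im=im,p=s['eef_pos'],q=s['eef_rot'])
E
```

```text
over t6.42 [ 0.5736 -0.2641  0.1499] F [ 0.3  0.1 -1.2] w0.0551
True
down t7.70 [ 0.5737 -0.265   0.0448] F [-1.7  0.5  5.1] w0.0556
open t8.11 [ 0.5731 -0.2646  0.0437] F [ 1.  -0.4 -0.2] w0.0853
up t9.04 [ 0.5732 -0.2646  0.1987] F [-0.4 -0.8  0.2] w0.0849
```

View pics/wmat.png

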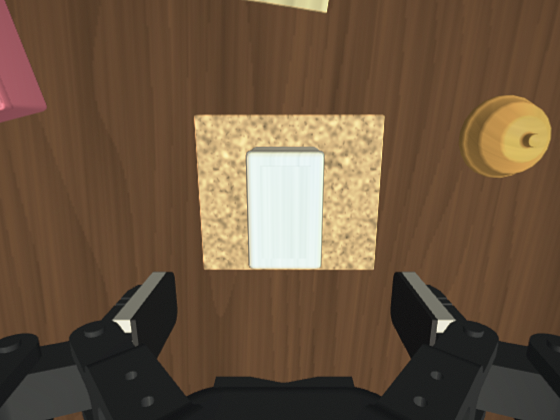

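The tin stands upright on the mat (lid about u 247–324, v 150–269, mat about u 195–384, v 115–270). I'll check its offset in numbers and move to look at the head.

```bash
python3 - <<'E'
from meas import *
z=np.load('wmat.npz'); im=z['im'];pose=(z['p'],z['q'])
hsv=cv2.cvtColor(im,cv2.COLOR_RGB2HSV).astype(int);S,V=hsv[...,1],hsv[...,2]
m=comp((S<40)&(V>140),(289,200))
c=max(cv2.findContours(m,0,1)[0],key=cv2.contourArea).reshape(-1,2)
print('tin',cv2.minAreaRect((onplane('wrist',c,.059,pose)[:,:2]*1000).astype(np.float32)))
print('matcorners',np.round(onplane('wrist',[[195,115],[384,115],[375,269],[204,269]],.004,pose),4))
u=np.array([-.0875,-.9962]); h=np.array([.5384,.2842])+.105*u; print(h)
a=np.radians(-5.02)
r.reach([h[0],h[1],.21],quat(np.cos(a),np.sin(a)))
s=st('hover'); im,d=optics.get_image('wrist'); save('whead',im); np.savez('whead.npz',im=im,d=d,p=s['eef_pos'],q=s['eef_rot'])
im,d=optics.get_image('top'); np.savez('top1.npz',im=im,d=d);save('top1',im)
E
```

```text
tin ((573.1812744140625, -264.4848937988281), (54.67088317871094, 87.68465423583984), 3.2690069675445557)
matcorners [[ 0.4949 -0.2003  0.004 ]
 [ 0.6515 -0.1914  0.004 ]
 [ 0.661  -0.3289  0.004 ]
 [ 0.5022 -0.3381  0.004 ]]
[0.5292125 0.179599 ]
hover t10.73 [0.5297 0.1788 0.2099] F [ 0.4 -0.3  0.5] w0.0849
```

View pics/whead.png

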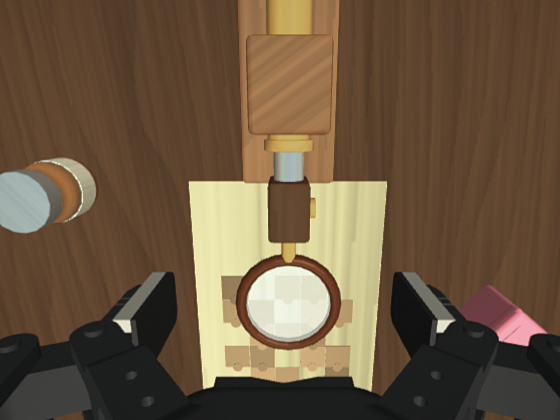

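The wrist view shows the head at u 268–310, v 177–243, with the brass button at (313,207) on its +y side. The tin sits about 4 mm from the mat's centre. Next I locate the head at its top height.

```bash
python3 - <<'E'
from meas import *
z=np.load('whead.npz'); im=z['im'];pose=(z['p'],z['q'])
save('wheadc',im[160:270,230:350],5)
P=onplane('wrist',[[268.5,177.5],[310,177.5],[310,243],[268.5,243]],.082,pose);print(np.round(P,4),P.mean(0))
L=onplane('wrist',[[289,301]],.065,pose);print('lens',L)
u=np.array([-.0875,-.9962]);v=np.array([.9962,-.0875]);o=np.array([.5384,.2842])
for p in list(P)+[P.mean(0),L[0]]: print(np.round([(p[:2]-o)@u,(p[:2]-o)@v],4))
E
```

```text
[[0.5215 0.2064 0.082 ]
 [0.5496 0.2039 0.082 ]
 [0.5463 0.1567 0.082 ]
 [0.5167 0.1594 0.082 ]] [0.5335458  0.18159015 0.082     ]
lens [[0.526903   0.10294165 0.065     ]]
[ 0.079  -0.0101]
[0.079  0.0182]
[0.1263 0.0191]
[ 0.1263 -0.0107]
[0.1026 0.0041]
[0.1816 0.0044]
```

View pics/wheadc.png

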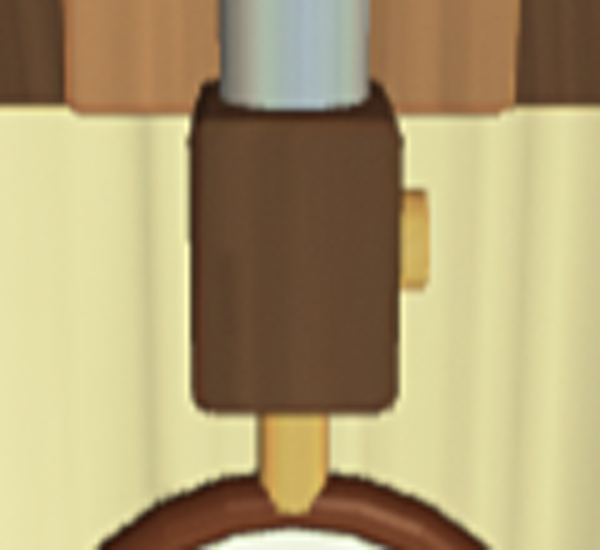

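```bash
python3 - <<'E'
from h import *
z=np.load('whead.npz');pose=(z['p'],z['q'])
b=onplane('wrist',[[313,208]],.070,pose)[0]; print('button',b)
a=np.radians(-5.02);q=quat(np.cos(a),np.sin(a))
x,y=.5335,.1808
r.move_straight([x,y,.13],q,speed=.25)
command_gripper(.065,40)
print(r.move_straight([x,y,.067],q,speed=.1,max_force=8)); st('down')
command_gripper(.040,40); st('near')
im,d=optics.get_image('wrist'); save('wnear',im)
E
```

```text
button [0.55097842 0.17922293 0.07      ]
False
down t12.43 [0.5339 0.1809 0.0674] F [0.3 0.9 0.9] w0.0650
near t12.79 [0.5337 0.1808 0.0674] F [ 0.  -0.5  0.3] w0.0402
```

View pics/wnear.png

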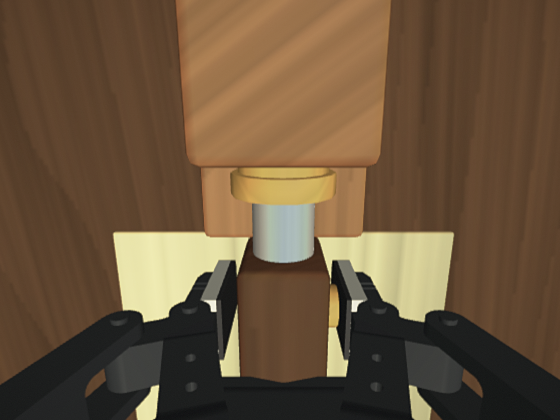

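The jaws straddle the head with no contact. It is centred between the pads, and the button at (333,305) lies behind the right pad. I'll grip now.

```bash
python3 - <<'E'
from h import *
command_gripper(.02,60); st('grip'); r.hold(.3); s=st('grip'); print(s['torque'])
im,d=optics.get_image('wrist'); save('wgrip',im)
E
```

```text
grip t13.09 [0.5335 0.1808 0.0677] F [-0.4 -0.8  5.7] w0.0295
grip t13.39 [0.5335 0.1808 0.0677] F [-0.8 -1.   6. ] w0.0290
[-0.01048707  0.38700285 -0.05426654]
```

View pics/wgrip.png

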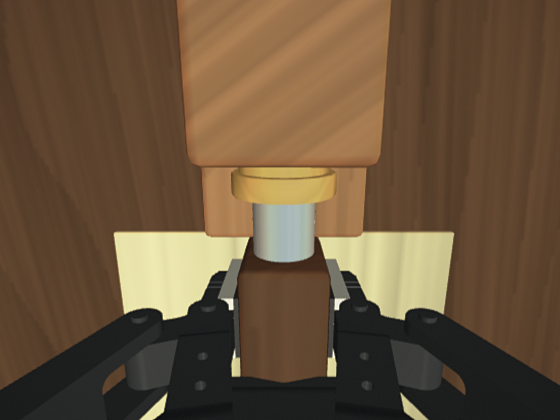

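Width is 29–30 mm, so the button is flush, and side forces are small. Now I draw it out along stand +x.

```bash
python3 - <<'E'
from h import *
u=np.array([-.0875,-.9962,0]); p0=np.array(r.read_state()['eef_pos']); np.save('p0.npy',p0)
for d,sp,f in((.03,.05,25),(.075,.05,25),(.113,.05,25),(.128,.02,14)):
    h=r.move_straight(p0+d*u,speed=sp,max_force=f); s=st(str((d,h))); print('drawn',(s['eef_pos']-p0)@u)
    if h: break
s=r.read_state();im,d=optics.get_image('wrist'); save('wout',im)
np.savez('wout.npz',im=im,p=s['eef_pos'],q=s['eef_rot'])
im,d=optics.get_image('top'); save('top2',im[120:300,155:445],2.75); np.savez('top2.npz',im=im)
im,d=optics.get_image('scene'); save('scene2',im[100:300,140:420],2.8); np.savez('scene2.npz',im=im)
E
```

```text
(0.03, False) t14.19 [0.5309 0.1513 0.0678] F [-0.1  4.8  0.8] w0.0292
drawn 0.02970738289849258
(0.075, False) t15.24 [0.5269 0.1065 0.0677] F [0.  5.1 1.2] w0.0295
drawn 0.07468810648245493
(0.113, False) t16.15 [0.5236 0.0687 0.0678] F [0.7 5.7 1.3] w0.0291
drawn 0.11257130436920217
(0.128, True) t16.66 [0.523  0.0617 0.0677] F [0.8 5.9 2.9] w0.0292
drawn 0.1196207835760878
```

View pics/wout.png

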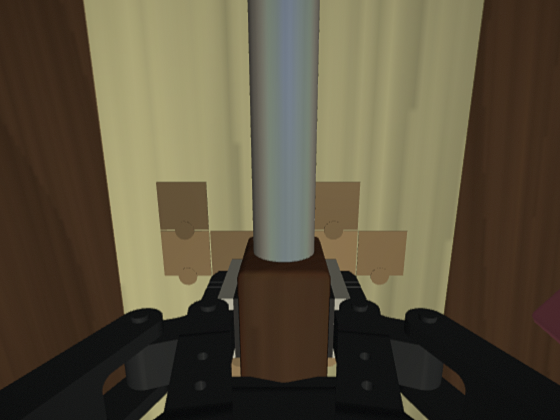

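View pics/scene2.png

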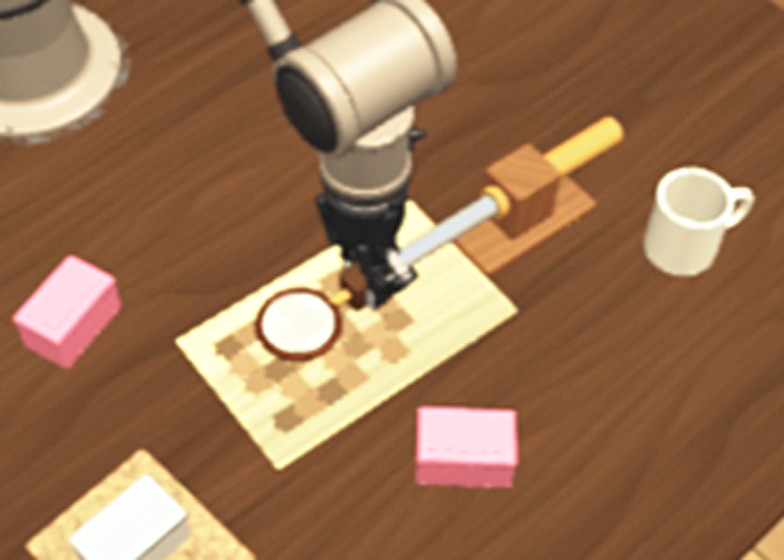

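View pics/top2.png

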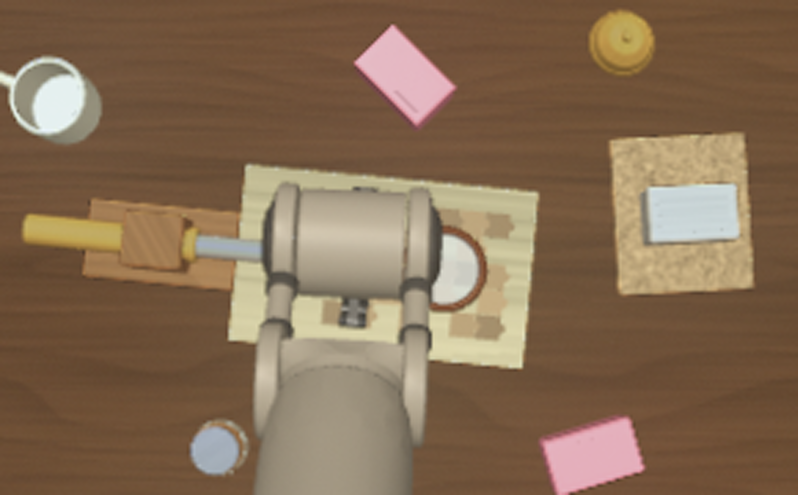

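The stop tripped at 119.6 mm of tool travel. The head kept its place in the jaws, and the tin and bystanders look undisturbed. I'll add a light bias against the firm end in small steps so it stays there.

```bash
python3 - <<'E'
from h import *
u=np.array([-.0875,-.9962,0]); p0=np.load('p0.npy')
for d in (.1203,.1210,.1217,.1224,.1231,.1238):
    r.move_straight(p0+d*u,speed=.01); s=st(str(d)); print('drawn',(s['eef_pos']-p0)@u)
    if s['contact_force'][1]>14: break
r.hold(1); s=st('held'); print('drawn',(s['eef_pos']-p0)@u)
im,d=optics.get_image('wrist'); save('wend',im)
E
```

```text
0.1203 t17.06 [0.523  0.0615 0.0678] F [0.5 6.1 0.1] w0.0295
drawn 0.11979249363594953
0.121 t17.31 [0.523  0.0612 0.0677] F [0.6 8.9 0.3] w0.0296
drawn 0.1200971886256294
0.1217 t17.56 [0.5229 0.0612 0.0677] F [ 1.4 12.8 -0.2] w0.0292
drawn 0.12015691348474287
0.1224 t17.81 [0.5229 0.0612 0.0677] F [ 1.6 16.5  0.8] w0.0292
drawn 0.12017330531319867
held t18.81 [0.5229 0.0612 0.0678] F [ 2.1 15.4  0.3] w0.0291
drawn 0.12017534912519383
```

View pics/wend.png

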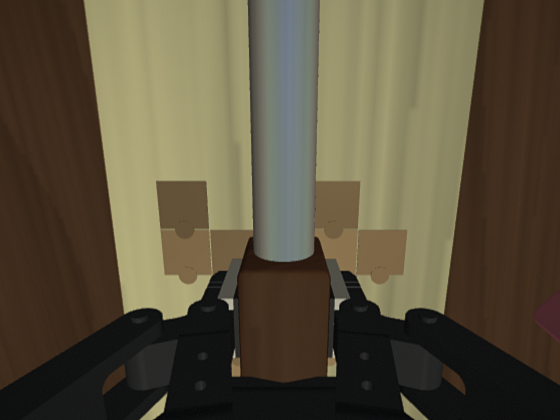

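The telescope is firmly at its second stop: travel stays at 120.2 mm while force rises, held at 15 N with no slip in the jaws.

```bash
python3 -c "
from h import *
r.finish_job()"
```

```text
the job is handed in; nothing more can be done
```

I moved the tin onto the cork mat and released it. Then I gripped the magnifier's head over its button, drew it out to the second stop, and handed the job in with it still gripped there, at about 19 s of the 51 s allowed.

- **Tin:** it stands upright, aligned with the mat. The wrist camera puts it about 4 mm from the mat's centre, and the top camera about 1 mm.
- **Button:** the grip closed to about 29 mm on the 30 mm head, so the button is flush.
- **Magnifier:** travel stopped at 120.2 mm and did not grow as I pulled harder. It held there for a second at about 15 N with no slip visible in the wrist picture.
- **Bystanders:** the bell, the mug, the jar and both pink look-alike boxes looked unmoved in the top view taken just before the final light pull.
- **Disagreement:** the top and wrist cameras differed by about 4 mm on the head's position. I used the wrist camera because it had matched the tin to under 1 mm. The low side forces on gripping bore this out.

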